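Present a sample carrier in the latched examination chamber

TASK

First turn the orange turnbutton on the white examination chamber counterclockwise all the way, so that it lies across the front edge of the lid and secures it. Then take the carrier with the teal grip from the wooden rack, ease its blade down through the slot in the closed lid until more than half of the blade is below the lid, but with the black collar still visibly clear of the lid, and finish while holding it still there in the gripper. Leave the other two carriers in the rack and do not disturb anything else on the bench.

Things in the scene. Friction and masses are not known exactly. Their poses are not given: they have to be found in the camera images.
- chamber: White box 220 (its x) by 170 (its y) by 120 mm high, fixed to the bench, teal ledge along its front (-x) edge. Origin under its centre on the bench, z up. Its top (ledge and closed lid, one level) is 120 mm above the bench, apart from the orange turnbutton flat and clear. The inside is hollow down to 10 mm above the bench.
- slot (a point): Centre of the slot's mouth in the upper face of the lid, 30 mm behind (+x of) the chamber's centre, 120 mm up. Teal border. The slot is 12 mm along its x and 42 mm along its y (2 mm more than the blade each way) through the 10 mm thick lid, mouth slightly chamfered. x, y, z axes are the chamber's when the lid is shut.
- lid (a joint): Lid hinge along the rear edge, rad: 0 = shut (as it starts), grows as the lid lifts. Lies shut by its own weight.
- turnbutton (a joint): Orange turnbutton, rad, a bar on an upright pivot 86 mm in front (-x) of the chamber's centre. 0 = bar along the chamber's y (lid free); grows counterclockwise seen from above; stop at 1.57 = bar along the chamber's x with its end over the lid (secured). Starts at 0.1 to 0.5. Light friction (0.05 N m), stays where it is left.
- turnbutton_grip (a point): Point on the turnbutton's pivot axis at mid height of the bar, 15 mm above the chamber's top. Bar 64 mm long, 12 mm wide, 24 mm tall (3 to 27 mm above the top), free all round for fingers. Its y axis runs along the bar.
- rack: Wooden block 70 (x) by 236 (y) by 75 mm high, fixed to the bench, with three pockets in a row along its y, 76 mm apart, each 15 by 45 mm, open to the top. Origin under its centre. A carrier hangs in each pocket by its collar, its blade's lower end 15 mm above the bench.
- carrier_teal: The carrier to use, 85 to 170 g. Origin at the centre of the blade's lower end, z up to the grip. Aluminium blade 10 (x) by 40 (y) mm, z = 0 to 60 mm; black collar 26 by 54 mm, z = 60 to 66 mm; teal grip 14 (x) by 36 (y) mm, z = 66 to 106 mm, to be pinched across its x from above. Its y runs along the rack's y at the start. Either way round fits the slot.
- carrier_teal_tip (a point): Centre of the lower end of the teal carrier's blade (same point as its origin). The lowest 4 mm of the blade are stepped in as a lead-in, 4 by 34 mm at the tip.
- carrier_yellow: Aluminium blade carrier like the teal one but with a yellow grip, same sizes and frame; hangs in another pocket of the rack. Leave it there.
- carrier_white: Aluminium blade carrier like the teal one but with a white grip, same sizes and frame; hangs in another pocket of the rack. Leave it there.
- brush: Bystander: brush lying on the bench near the robot.
- spatula: Bystander: steel spatula 180 mm long lying on the bench near the robot.
- jar: Bystander: small amber jar, 56 mm wide, 75 mm tall, on the left of the bench near the robot.
- sherd: Bystander: brown fired-clay sherd about 80 by 70 by 14 mm, on the left side of the bench.
- cup: Bystander: white cup 70 mm wide, 60 mm tall, on the right side of the bench.
Things that resemble listed ones, but are neither listed nor needed, are in the scene too. Leave any green look-alike of the carrier_teal alone.

How it is judged:
By the outcome, as a careful person would: the job done as asked, in the order asked, and still so for the second after the job is handed in, while the arm keeps its last pose, push and grip.
It also fails if it takes over 58 s, if anything falls off the work surface, if the arm or the gripper's body presses on something with over 40 N, if the wrist force passes 120 N, or if a joint passes its speed limit or range.

ROBOT

A 6-joint arm with a two-finger parallel gripper is mounted at the origin on the work surface. World frame = base frame: x ahead of the robot, y to its left, z up, the work surface at z = 0. Lengths are in m, angles in degrees, forces in N, time in s.
With the tool pointing down it reaches from about 0.3 to 0.825 m from the base axis. Payload 5.4 kg.
Tool frame: the origin (TCP) lies on the centre line of the jaws, within the pads' length; the fingertips stand 8 mm ahead of it and the grasp point (between the pads) lies 11 mm behind it; z points along the fingers, y is the line along which they close (so a half turn about z gives the same grasp; the last joint's range is limited). The gripper opens to 92 mm and grips with 3 to 60 N. Pads are 20 mm wide; open, the fingers measure 128 mm over their backs; the gripper's body (75 mm by 189 mm) begins 69 mm behind the grasp point.
Start: joints at [60.441, 9.076, 91.501, -0, 79.423, -12.038], TCP at [0.173, 0.548, 0.223] pointing down, gripper open.
Joint ranges: [-166.64, 166.64], [-54.1, 131.32], [10.49, 154.53], [-73.88, 253.88], [9.74, 151.15], [-171.62, 171.62]. Speed limits (degrees/s): [147.25, 147.25, 180, 180, 180, 180].

INTERFACE

Orientations are given as [roll, pitch, yaw] about the fixed x, y, z axes, in that order (R = Rz(yaw) Ry(pitch) Rx(roll)).
In Python, from station import robot, cams gives the robot as it stands.
- The arm moves only by the shell command python3 -m pendant 'ROWS' [FORCE]. ROWS is JSON, a list of rows, each a list of 7 numbers: the shift along the tool's x, y, z in m, then the turn, a rotation vector about the tool's x, y, z in degrees, then the opening, from -1 (shut) to 1 (fully open). A call has 1 to 5 rows; each row is the pose to reach, as a shift and turn from the pose commanded when the call began, along the tool's axes at that moment; what a row does not reach only later rows make up. A row lasts 1/8 s, in which the tool goes at most 62.5 mm and 10.7 degrees, less where a joint would pass 70% of its speed; a pose out of reach is approached as far as the arm can. A call with a gripper value outside its range is refused whole. The fingers move at their own pace and stop on an object; FORCE is the grip in N (left out, the last holds). Time passes only in rows, so rows that repeat a pose let the fingers close. It gives the time, the measured TCP pose, the force, the opening and the grip force at its end, in the units of the state.
- robot.get_obs(): the state, without advancing time (a new reading comes with each control period).
- cams.get_image(name): name is "side" or "top" or "wrist"; returns the picture (400x640x3 uint8, red, green, blue); there is no depth.
- cams.calibration(name): a dict with "intrinsics" (3x3 intrinsics, pixels), "extrinsics" (4x4, takes a point from camera to world coordinates). Camera axes: x right, y up, looking along -z (the intrinsics and any distortion apply to the point x, -y, -z); pixel columns grow to the right and rows downward; lengths in m; the calibration is good to about 2 mm. A picture is of the moment at which its call begins: read the wrist's pose just before it. calibration takes no time and is no camera call; for the wrist camera it gives the pose at the moment of the call.
- robot.sign_off(): hands the job in; it is judged then, once.
The state is a dict: "clock": time; "q": joint angles; "qvel": joint speeds; "tau": joint torques, N m; "ee_pos": TCP position; "tcp_rot": TCP orientation; "wrist_force": force on the tool from outside, world axes, zero at the start; "moment": the same for the moment, N m; "grip_width": finger opening in m; "grip_force": force on a finger pad.
Only numpy, scipy, OpenCV 4.12 (cv2) and the standard library are available. Lean on these libraries where they do the work, as an engineer would, in place of code of your own. Each camera call takes 0.05 s, during which the arm holds its last target. There are 200 camera calls.

## Working session

There is one attempt and no reset: what is moved stays moved. The work goes in short steps, Python scripts to look and compute and a shell command to move; the robot and the scene stay as the last step left them, time stands still between calls to the robot, and variables do not carry over. Pictures are saved under pics/ and viewed, at most 10 in all, crops included, and the job is handed in when it is done.

```bash
ls; mkdir -p pics
python3 - <<'E'
from station import robot,cams
import cv2,numpy as np
for n in("top","side"):
    c=cams.calibration(n);print(n,c)
    cv2.imwrite(f"pics/{n}0.png",cams.get_image(n)[:,:,::-1])
print(robot.get_obs())
E
```

```text
pics
top {'intrinsics': array([[398.45501861,   0.        , 319.80073403],
       [  0.        , 398.45501861, 198.38251349],
       [  0.        ,   0.        ,   1.        ]]), 'extrinsics': array([[-0.01986312,  0.99303492, -0.11613402,  0.36977368],
       [-0.9997581 , -0.01863049,  0.01168983,  0.00510834],
       [ 0.00944478,  0.11633812,  0.99316476,  1.22803302],
       [ 0.        ,  0.        ,  0.        ,  1.        ]])}
side {'intrinsics': array([[374.30381404,   0.        , 318.29728302],
       [  0.        , 374.30381404, 198.32572986],
       [  0.        ,   0.        ,   1.        ]]), 'extrinsics': array([[ 0.71227111,  0.40977855, -0.56986963, -0.21431714],
       [-0.70183424,  0.40430541, -0.58648601, -0.7234749 ],
       [-0.00992801,  0.81769106,  0.57557169,  0.82184143],
       [ 0.        ,  0.        ,  0.        ,  1.        ]])}
{'clock': 0.1, 'q': array([ 6.04416655e+01,  9.10699910e+00,  9.15637514e+01, -6.77203689e-04,
        7.94236736e+01, -1.20380563e+01]), 'qvel': array([ 0.02909272,  0.00292066, -0.20839327, -0.02345237, -0.01527267,
        0.07017931]), 'tau': array([-1.85634872e-04, -3.86502850e+01, -3.22959566e+01,  7.03338138e-02,
        3.38944432e-02, -7.58276565e-05]), 'ee_pos': array([0.17285042, 0.54783253, 0.22174793]), 'tcp_rot': array([-1.79907514e+02, -1.90423485e-02,  1.62479831e+02]), 'wrist_force': array([ 0.35230325,  0.22362342, -0.07572773]), 'moment': array([ 0.01901021, -0.00702683, -0.01684287]), 'grip_force': 0.0, 'grip_width': 0.09206748892802384}
```

View pics/top0.png

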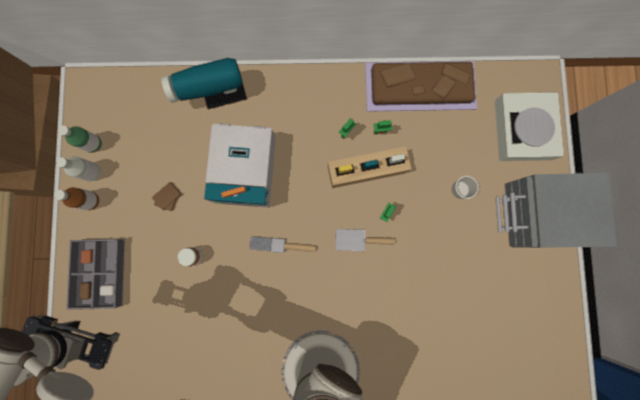

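View pics/side0.png

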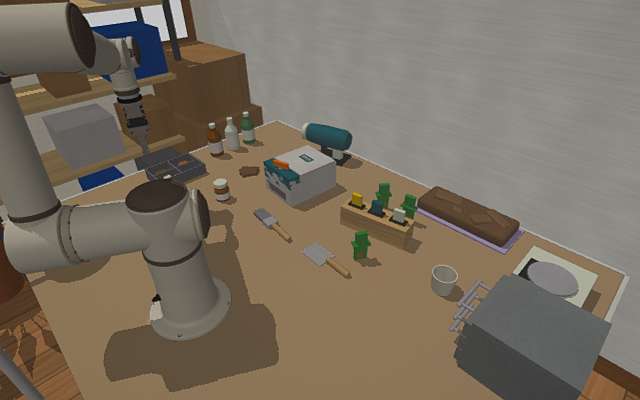

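The top view shows the chamber with its ledge at (237,193), the orange bar at (233,191) and the slot at (239,153). The rack is at (370,166), with the yellow grip at (346,169), teal at (371,165) and white at (397,159). The green look-alikes stand at (347,128), (383,127) and (388,212), outside the rack. The teal one in the middle pocket is the only carrier that fits. I'll measure next and confirm it in an enlarged crop.

```bash
cat > h.py <<'E'
from station import robot,cams
import cv2,numpy as np
from scipy.spatial.transform import Rotation as R
def ray(n,uv,c=None):
    c=c or cams.calibration(n);K=c["intrinsics"];E=c["extrinsics"]
    d=np.linalg.inv(K)@[uv[0],uv[1],1];d=E[:3,:3]@[d[0],-d[1],-d[2]]
    return E[:3,3],d
def plane(n,uv,z,c=None):
    o,d=ray(n,uv,c);return o+d*(z-o[2])/d[2]
def two(a,ua,b,ub):
    o,d=ray(a,ua);p,e=ray(b,ub)
    s=np.linalg.lstsq(np.c_[d,-e],p-o,rcond=None)[0]
    return (o+d*s[0]+p+e*s[1])/2,np.linalg.norm(o+d*s[0]-p-e*s[1])
def blobs(im,lo,hi,roi,amin=6):
    x0,y0,x1,y1=roi;h=cv2.cvtColor(im,cv2.COLOR_RGB2HSV)[y0:y1,x0:x1]
    m=cv2.inRange(h,lo,hi);cs,_=cv2.findContours(m,cv2.RETR_EXTERNAL,cv2.CHAIN_APPROX_NONE)
    out=[]
    for c in cs:
        if len(c)<4 or cv2.contourArea(c)<amin:continue
        c=c+np.array([x0,y0]);out.append((cv2.contourArea(c),c))
    return sorted(out,key=lambda t:-t[0])
def cen(c):
    M=cv2.moments(c);return np.array([M['m10'],M['m01']])/M['m00']
E
python3 - <<'E'
from h import *
T=cams.get_image("top");S=cams.get_image("side")
cv2.imwrite("pics/crop.png",np.hstack([cv2.resize(T[110:225,195:425][:,:,::-1],None,fx=3.4,fy=3.4,interpolation=cv2.INTER_CUBIC)]))
for nm,im,roi in(("top",T,(200,115,425,215)),("side",S,(255,140,430,245))):
    for col,lo,hi in(("teal",(82,100,30),(105,255,255)),("orange",(5,150,120),(18,255,255)),("yellow",(22,150,120),(32,255,255))):
        for a,c in blobs(im,lo,hi,roi)[:4]:
            r=cv2.minAreaRect(c);print(nm,col,a,cen(c).round(1),[np.round(v,1) for v in r],
             (plane("top",cen(c),.115 if col=="teal" else .145).round(4) if nm=="top" else ""))
E
```

```text
top teal 710.0 [236.1 193.9] [array([235.5, 193.5]), array([60.7, 16.9]), np.float64(4.4)] [0.5171 0.227  0.115 ]
top teal 65.5 [369.9 164.3] [array([369.9, 164.3]), array([ 5.8, 14.3]), np.float64(76.0)] [ 0.5949 -0.1523  0.115 ]
top orange 81.0 [233.1 191.6] [array([233. , 191.6]), array([ 4.5, 23.1]), np.float64(74.1)] [0.5196 0.2293 0.145 ]
top yellow 51.5 [345.3 168. ] [array([345.4, 168. ]), array([ 4.9, 13.3]), np.float64(78.7)] [ 0.5795 -0.0798  0.145 ]
side teal 229.5 [280.3 170.8] [array([280. , 170.8]), array([36. , 16.1]), np.float64(37.9)] 
side teal 34.5 [338.1 141.4] [array([335.5, 142. ]), array([ 4., 17.]), np.float64(90.0)] 
side teal 18.5 [377.  202.2] [array([376. , 205.2]), array([10.1,  9.2]), np.float64(18.4)] 
side orange 69.5 [280.3 164. ] [array([280.2, 163.9]), array([16.1,  6. ]), np.float64(18.4)] 
side yellow 83.5 [356.  198.5] [array([356.5, 198.6]), array([10.1, 12.5]), np.float64(5.7)]
```

View pics/crop.png

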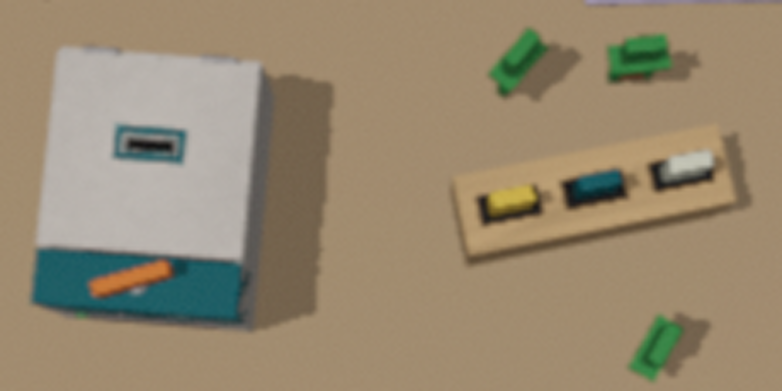

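The crop confirms it. The teal grip in the middle pocket, at crop (597,187) or full-image (371,165), is the only teal carrier; its neighbours are yellow and white, and the green ones stand on the bench. Next I'll move above the turnbutton for a close look.

```bash
cat >> h.py <<'E'
def go(p,yaw):
    o=robot.get_obs();A=R.from_euler('xyz',o['tcp_rot'],degrees=True)
    B=R.from_euler('xyz',[180,0,yaw],degrees=True)
    print("shift",A.inv().apply(np.array(p)-o['ee_pos']).round(4),"rot",np.rad2deg((A.inv()*B).as_rotvec()).round(2),"at",o['ee_pos'].round(4),o['tcp_rot'].round(2),"F",o['wrist_force'].round(1),"t",o['clock'],"w",o['grip_width'].round(4))
E
python3 - <<'E'
from h import *
c=cams.calibration("wrist");E=c["extrinsics"];o=robot.get_obs()
A=R.from_euler('xyz',o['tcp_rot'],degrees=True)
print(c["intrinsics"],"cam in tool",A.inv().apply(E[:3,3]-o['ee_pos']),"look",A.inv().apply(-E[:3,2]))
# chamber corners from top image
for u in[(195+57/3.4,110+47/3.4),(195+262/3.4,110+62/3.4),(195+35/3.4,110+303/3.4),(195+149/3.4,110+145/3.4)]:print(plane("top",u,.12).round(4))
go([.47,.23,.33],106)
E
```

```text
[[341.0676485    0.         315.98416018]
 [  0.         341.0676485  198.21117798]
 [  0.           0.           1.        ]] cam in tool [ 0.07977445 -0.00100435 -0.16152327] look [-2.80665557e-01  3.75326454e-04  9.59805555e-01]
[0.7194 0.2962 0.12  ]
[0.7035 0.1244 0.12  ]
[0.5033 0.3117 0.12  ]
[0.6341 0.2188 0.12  ]Traceback (most recent call last):
  File "<stdin>", line 7, in <module>
  File "h.py", line 27, in go
    print("shift",A.inv().apply(np.array(p)-o['ee_pos']).round(4),"rot",np.rad2deg((A.inv()*B).as_rotvec()).round(2),"at",o['ee_pos'].round(4),o['tcp_rot'].round(2),"F",o['wrist_force'].round(1),"t",o['clock'],"w",o['grip_width'].round(4))
                                                                                                                                                                                                                      ^^^^^^^^^^^^^^^^^^^^^
AttributeError: 'float' object has no attribute 'round'
```

```bash
sed -i "s/o\['grip_width'\].round(4)/round(o['grip_width'],4)/" h.py; python3 -c "
from h import *
go([.56,.235,.33],106)"
```

```text
shift [-0.4633 -0.182  -0.1079] rot [-7.000e-02  2.000e-02  5.648e+01] at [0.1729 0.548  0.222 ] [-1.7993e+02 -2.0000e-02  1.6248e+02] F [ 0.8 -0.4  0.2] t 0.2 w 0.0918
```

```bash
python3 -m pendant '[[-0.05,-0.02,-0.06,0,0,10,1],[-0.10,-0.04,-0.108,0,0,20,1],[-0.155,-0.06,-0.108,0,0,30,1],[-0.21,-0.08,-0.108,0,0,40,1],[-0.26,-0.1,-0.108,0,0,50,1]]'; python3 -c "
from h import *
go([.56,.235,.33],106)"
```

```text
clock: 0.82
ee_pos: [0.3881, 0.3768, 0.331]
tcp_rot: [179.9, -0.0, 112.2]
wrist_force: [-0.2, -0.0, -0.3]
grip_width: 0.0917
grip_force: 0.0
shift [-0.1962  0.1057  0.0011] rot [ 0.06 -0.02  6.16] at [0.3881 0.3768 0.331 ] [ 1.7994e+02 -2.0000e-02  1.1216e+02] F [-0.2 -0.  -0.3] t 0.825 w 0.0917
```

```bash
python3 -m pendant '[[-0.05,0.026,0,0,0,2,1],[-0.1,0.053,0,0,0,4,1],[-0.15,0.08,0,0,0,6,1],[-0.196,0.106,0,0,0,6,1],[-0.196,0.106,0,0,0,6,1]]'
python3 - <<'E'
from h import *
c=cams.calibration("wrist");W=cams.get_image("wrist");cv2.imwrite("pics/w1.png",W[:,:,::-1])
for col,lo,hi in(("teal",(82,90,25),(105,255,255)),("orange",(5,150,90),(18,255,255))):
    for a,k in blobs(W,lo,hi,(0,0,640,400),30)[:4]:
        r=cv2.minAreaRect(k);b=cv2.boxPoints(r);z=.12 if col=="teal" else .147
        print(col,a,cen(k).round(1),plane("wrist",cen(k),z,c).round(4),[plane("wrist",p,z,c)[:2].round(4) for p in b])
go([.52,.228,.2],106)
E
```

```text
clock: 1.45
ee_pos: [0.5614, 0.2348, 0.3293]
tcp_rot: [-179.9, 0.0, 106.2]
wrist_force: [-0.5, 0.2, 0.4]
grip_width: 0.0916
grip_force: 0.0
teal 15672.5 [585.2 171.3] [0.8458 0.3189 0.12  ] [array([0.8166, 0.2121]), array([0.7666, 0.4055]), array([0.8728, 0.4152]), array([0.9411, 0.2198])]
teal 6048.0 [280.5 160.5] [0.5191 0.2366 0.12  ] [array([0.4867, 0.1483]), array([0.5044, 0.3157]), array([0.5493, 0.3133]), array([0.537 , 0.1434])]
teal 1168.0 [375. 203.] [0.6346 0.2193 0.12  ] [array([0.6176, 0.1909]), array([0.6233, 0.2503]), array([0.6513, 0.2462]), array([0.6468, 0.1861])]
orange 693.0 [277.2 168.8] [0.5195 0.2328 0.147 ] [array([0.506 , 0.2603]), array([0.5175, 0.2637]), array([0.5336, 0.2021]), array([0.5215, 0.1986])]
shift [ 0.0031 -0.0407  0.1298] rot [-0.09 -0.03  0.34] at [0.5601 0.2365 0.3297] [-1.7991e+02 -3.0000e-02  1.0634e+02] F [-0.9  0.5  0.5] t 1.5 w 0.0918
```

View pics/w1.png

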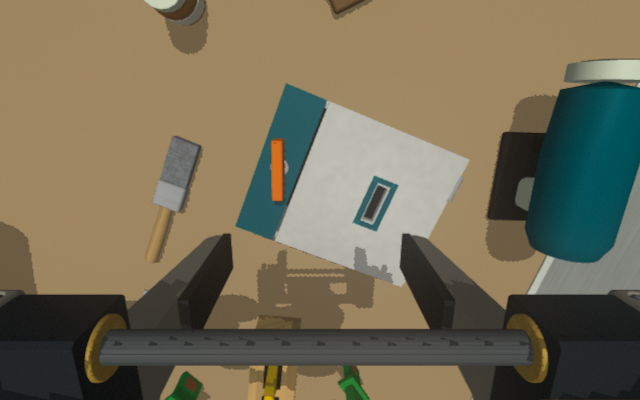

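The wrist view shows the bar at (277,169), the slot at (375,203) and the ledge at (280,160). The slot agrees with the top view to within 1 mm. The pivot is at about (0.5195, 0.230), the bar points at 104.6° and the chamber yaw is about -5°.

```bash
python3 -c "
from h import *
go([.5195,.230,.135],104.6)"
```

```text
shift [ 0.0051 -0.0405  0.1948] rot [-0.09 -0.02  1.74] at [0.5601 0.2365 0.3297] [-1.7991e+02 -3.0000e-02  1.0634e+02] F [-0.9  0.5  0.5] t 1.5 w 0.0918
```

```bash
python3 -m pendant '[[0.002,-0.02,0.04,0,0,1.7,0.1],[0.005,-0.0405,0.09,0,0,1.7,0.1],[0.005,-0.0405,0.14,0,0,1.7,0.1],[0.005,-0.0405,0.165,0,0,1.7,0.1],[0.005,-0.0405,0.165,0,0,1.7,0.1]]'; python3 -c "
from h import *
c=cams.calibration('wrist');W=cams.get_image('wrist')
a,k=blobs(W,(5,150,90),(18,255,255),(0,0,640,400),30)[0]
b=cv2.boxPoints(cv2.minAreaRect(k));print([plane('wrist',p,.147,c)[:2].round(4) for p in b])
go([.5195,.230,.135],104.6)"
```

```text
clock: 2.12
ee_pos: [0.5166, 0.2316, 0.1635]
tcp_rot: [-179.7, -0.0, 104.9]
wrist_force: [-0.3, 0.6, 0.3]
grip_width: 0.0506
grip_force: 0.0
[array([0.5044, 0.2637]), array([0.5148, 0.2665]), array([0.5328, 0.2018]), array([0.5213, 0.1987])]
shift [-0.002   0.0008  0.0306] rot [-0.06 -0.02  0.26] at [0.5183 0.2317 0.1656] [-1.7994e+02 -2.0000e-02  1.0486e+02] F [0.9 0.8 0.1] t 2.175 w 0.0506
```

```bash
python3 -m pendant '[[-0.001,0.0005,0.015,0,0,0,0.1],[-0.001,0.0005,0.03,0,0,0,0.1],[-0.001,0.0005,0.03,0,0,0,-0.9],[-0.001,0.0005,0.03,0,0,0,-0.9],[-0.001,0.0005,0.03,0,0,0,-0.9]]' 20; python3 -c "
from h import *
go([.5195,.230,.135],175)"
```

```text
clock: 2.8
ee_pos: [0.5205, 0.23, 0.1361]
tcp_rot: [179.9, 0.0, 104.8]
wrist_force: [0.7, 0.2, -0.2]
grip_width: 0.0228
grip_force: 0.0
shift [ 0.0002 -0.001   0.0011] rot [ 5.000e-02  4.000e-02 -7.023e+01] at [0.5205 0.23   0.1361] [179.94   0.   104.77] F [ 0.7  0.2 -0.2] t 2.8 w 0.0228
```

```bash
python3 -m pendant '[[0,0,0,0,0,0,-0.9],[0,0,0,0,0,-8,-0.9],[0,0,0,0,0,-17,-0.9],[0,0,0,0,0,-26,-0.9],[0,0,0,0,0,-35,-0.9]]' 20
```

```text
clock: 3.42
ee_pos: [0.5202, 0.2301, 0.136]
tcp_rot: [180.0, 0.0, 140.1]
wrist_force: [-0.5, 0.4, 0.8]
grip_width: 0.0119
grip_force: 20.0
```

```bash
python3 -m pendant '[[0,0,0,0,0,-9,-0.9],[0,0,0,0,0,-18,-0.9],[0,0,0,0,0,-27,-0.9],[0,0,0,0,0,-34,-0.9],[0,0,0,0,0,-35,-0.9]]' 20;python3 -c "
from h import *
go([.5195,.230,.135],175);print(robot.get_obs()['moment'])"
```

```text
clock: 4.05
ee_pos: [0.5203, 0.2302, 0.136]
tcp_rot: [180.0, 0.0, 174.7]
wrist_force: [-0.2, 0.5, 1.8]
grip_width: 0.012
grip_force: 20.0
shift [ 0.0008 -0.0002  0.001 ] rot [ 0.03  0.03 -0.26] at [0.5203 0.2302 0.136 ] [1.7997e+02 3.0000e-02 1.7474e+02] F [-0.2  0.5  1.8] t 4.05 w 0.012
[ 0.14080888  0.07911348 -0.1440253 ]
```

```bash
python3 -m pendant '[[0,0,0,0,0,-1.5,-0.9],[0,0,0,0,0,-3,-0.9],[0,0,0,0,0,-3,-0.9]]' 20;python3 -c "
from h import *
go([.5195,.230,.135],175);print(robot.get_obs()['moment'])"
```

```text
clock: 4.42
ee_pos: [0.5203, 0.2302, 0.136]
tcp_rot: [180.0, 0.0, 177.7]
wrist_force: [-1.1, 1.4, 4.6]
grip_width: 0.0121
grip_force: 20.7
shift [ 0.0008 -0.0002  0.001 ] rot [0.03 0.03 2.74] at [0.5203 0.2302 0.136 ] [1.7997e+02 3.0000e-02 1.7774e+02] F [-1.1  1.4  4.6] t 4.425 w 0.0121
[ 0.22732556  0.22332447 -0.53836783]
```

The stop has been reached: the moment rose from 0.14 to 0.54 N m. I'll release, lift and check.

```bash
python3 -m pendant '[[0,0,0,0,0,0,0.1],[0,0,0,0,0,0,0.1],[0,0,-0.03,0,0,0,0.1],[-0.01,0,-0.09,0,0,0,0.1],[-0.02,0,-0.14,0,0,0,0.1]]';python3 -m pendant '[[-0.03,0,-0.03,0,0,0,0.1],[-0.06,0.0,-0.04,0,0,0,0.1],[-0.06,0,-0.04,0,0,0,0.1],[-0.06,0,-0.04,0,0,0,0.1]]'
python3 - <<'E'
from h import *
c=cams.calibration("wrist");W=cams.get_image("wrist");cv2.imwrite("pics/w2.png",W[:,:,::-1])
for col,lo,hi in(("teal",(82,90,25),(105,255,255)),("orange",(5,150,90),(18,255,255))):
    for a,k in blobs(W,lo,hi,(0,0,640,400),30)[:4]:
        r=cv2.minAreaRect(k);b=cv2.boxPoints(r);z=.12 if col=="teal" else .147
        print(col,a,cen(k).round(1),plane("wrist",cen(k),z,c).round(4),[plane("wrist",p,z,c)[:2].round(4) for p in b])
go([.6,-.15,.3],175)
E
```

```text
clock: 5.05
ee_pos: [0.5402, 0.2291, 0.2772]
tcp_rot: [-180.0, 0.0, 177.8]
wrist_force: [0.7, -0.1, 0.3]
grip_width: 0.0506
grip_force: 0.0
clock: 5.55
ee_pos: [0.599, 0.2269, 0.3143]
tcp_rot: [-180.0, -0.1, 177.8]
wrist_force: [-0.2, 1.0, 0.8]
grip_width: 0.0506
grip_force: 0.0
teal 3506.0 [270.   94.9] [0.5134 0.1835 0.12  ] [array([0.5329, 0.1404]), array([0.4878, 0.1482]), array([0.4951, 0.225 ]), array([0.5406, 0.2201])]
teal 3464.5 [362.1 100.5] [0.5224 0.2754 0.12  ] [array([0.5421, 0.2345]), array([0.4966, 0.2388]), array([0.5039, 0.3153]), array([0.5498, 0.3138])]
teal 2845.0 [360.9 382.4] [0.8717 0.2732 0.12  ] [array([0.8422, 0.2153]), array([0.8468, 0.3317]), array([0.901 , 0.3336]), array([0.8962, 0.2131])]
teal 1265.0 [310.2 208.8] [0.6344 0.2183 0.12  ] [array([0.646 , 0.1873]), array([0.6174, 0.1907]), array([0.623 , 0.2486]), array([0.6518, 0.2465])]
orange 790.0 [316.4  97.4] [0.5178 0.2296 0.147 ] [array([0.5497, 0.2203]), array([0.4874, 0.2269]), array([0.4885, 0.2382]), array([0.5509, 0.2323])]
shift [-0.0156 -0.3766  0.0145] rot [-0.03 -0.13  2.8 ] at [0.5989 0.227  0.3144] [-1.7997e+02 -1.3000e-01  1.7780e+02] F [-0.3 -0.2 -0. ] t 5.6 w 0.0506
```

View pics/w2.png

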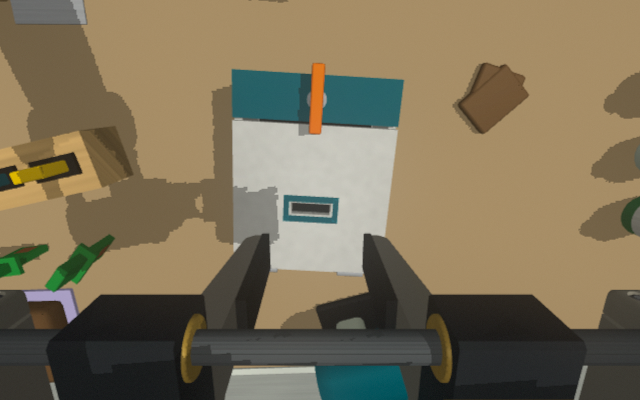

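The bar at (317,97) now lies along the chamber's x axis with its end over the lid, at about -5.7° against the chamber's -5.5°. The slot at (310,209) sits at (0.6344, 0.2186). Next is the rack.

```bash
python3 -m pendant '[[0,-0.06,0,0,0,10,0.3],[0,-0.12,0,0,0,20,0.3],[-0.0,-0.18,0,0,0,30,0.3],[0,-0.24,0,0,0,40,0.3],[0,-0.3,0,0,0,50,0.3]]';python3 -c "
from h import *
go([.597,-.15,.31],101)"
```

```text
clock: 6.22
ee_pos: [0.5871, -0.074, 0.3151]
tcp_rot: [-180.0, -0.0, 127.5]
wrist_force: [1.0, -0.3, -0.0]
grip_width: 0.0597
grip_force: 0.0
shift [-0.0664 -0.0384  0.0051] rot [-0.03 -0.03 26.49] at [ 0.5871 -0.074   0.3151] [-1.7998e+02 -4.0000e-02  1.2749e+02] F [ 1.  -0.3 -0. ] t 6.225 w 0.0597
```

```bash
python3 -m pendant '[[-0.033,-0.019,0,0,0,9,0.3],[-0.066,-0.038,0.005,0,0,18,0.3],[-0.066,-0.038,0.005,0,0,26.5,0.3],[-0.066,-0.038,0.005,0,0,26.5,0.3],[-0.066,-0.038,0.005,0,0,26.5,0.3]]';python3 - <<'E'
from h import *
go([.597,-.15,.31],101)
c=cams.calibration("wrist");W=cams.get_image("wrist");cv2.imwrite("pics/w3.png",W[:,:,::-1])
for col,lo,hi in(("teal",(82,90,25),(105,255,255)),("yellow",(22,150,120),(32,255,255))):
    for a,k in blobs(W,lo,hi,(0,0,640,400),100)[:3]:
        r=cv2.minAreaRect(k);b=cv2.boxPoints(r)
        print(col,a,cen(k).round(1),plane("wrist",cen(k),.121,c).round(4),b.round(0).tolist(),[plane("wrist",p,.121,c)[:2].round(4) for p in b])
E
```

```text
clock: 6.85
ee_pos: [0.5984, -0.1475, 0.3104]
tcp_rot: [-180.0, -0.0, 101.5]
wrist_force: [-0.4, -0.4, -0.7]
grip_width: 0.0597
grip_force: 0.0
shift [-0.0021 -0.0019  0.0004] rot [-0.02 -0.01  0.47] at [ 0.5984 -0.1475  0.3104] [-1.7998e+02 -1.0000e-02  1.0147e+02] F [-0.4 -0.4 -0.7] t 6.85 w 0.0597
teal 324.0 [314.5 183.9] [ 0.5976 -0.1558  0.121 ] [[309.0, 169.0], [320.0, 169.0], [320.0, 199.0], [309.0, 199.0]] [array([ 0.5888, -0.1412]), array([ 0.6001, -0.1389]), array([ 0.6067, -0.171 ]), array([ 0.5951, -0.1733])]
yellow 473.5 [316.6 111.4] [ 0.585  -0.0824  0.121 ] [[310.0, 93.0], [324.0, 93.0], [324.0, 130.0], [310.0, 130.0]] [array([ 0.5752, -0.0665]), array([ 0.5886, -0.0637]), array([ 0.596 , -0.0988]), array([ 0.5821, -0.1016])]
```

View pics/w3.png

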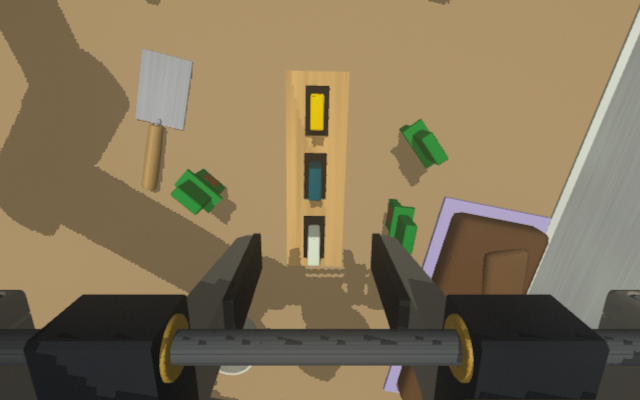

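In this view the rack's three grips are yellow (317,111), teal (315,181) and white (314,244), which confirms teal is the middle one. The rack yaw is about 11.5°. I'll descend to 0.2 m and refine.

```bash
python3 -m pendant '[[-0.005,0,0.03,0,0,0,0.1],[-0.009,0,0.08,0,0,0,0],[-0.009,0,0.115,0,0,0,0],[-0.009,0,0.115,0,0,0,0]]';python3 - <<'E'
from h import *
c=cams.calibration("wrist");W=cams.get_image("wrist")
for a,k in blobs(W,(80,70,15),(110,255,255),(200,60,440,400),100)[:3]:
    r=cv2.minAreaRect(k);b=cv2.boxPoints(r)
    print(a,cen(k).round(1),plane("wrist",cen(k),.121,c).round(4),b.round(0).tolist(),[plane("wrist",p,.121,c)[:2].round(4) for p in b])
h=cv2.cvtColor(W,cv2.COLOR_RGB2HSV)
for v in(180,210,230,250):print(v,[(x,)+tuple(h[v,x].tolist()) for x in range(296,336,4)])
cv2.imwrite("pics/w4.png",cv2.resize(W[100:330,200:430][:,:,::-1],None,fx=2,fy=2));go([.6,-.157,.096],101.47)
E
```

```text
clock: 7.4
ee_pos: [0.5985, -0.1557, 0.1922]
tcp_rot: [-179.7, -0.2, 101.4]
wrist_force: [-0.7, 1.4, 0.4]
grip_width: 0.0462
grip_force: 0.0
776.5 [316.5 212.1] [ 0.5976 -0.1552  0.121 ] [[307.0, 235.0], [308.0, 188.0], [326.0, 188.0], [325.0, 235.0]] [array([ 0.594 , -0.1739]), array([ 0.5882, -0.1388]), array([ 0.6008, -0.1366]), array([ 0.6072, -0.1717])]
180 [(296, 19, 126, 193), (300, 19, 124, 196), (304, 18, 94, 60), (308, 19, 73, 59), (312, 79, 62, 70), (316, 82, 55, 69), (320, 81, 58, 70), (324, 80, 56, 68), (328, 19, 88, 61), (332, 18, 92, 61)]
210 [(296, 19, 124, 194), (300, 18, 124, 201), (304, 17, 82, 59), (308, 91, 108, 87), (312, 92, 130, 102), (316, 92, 126, 101), (320, 92, 130, 100), (324, 92, 125, 96), (328, 17, 86, 59), (332, 18, 123, 164)]
230 [(296, 19, 124, 194), (300, 19, 124, 203), (304, 18, 126, 201), (308, 91, 122, 90), (312, 92, 130, 100), (316, 92, 133, 100), (320, 92, 131, 99), (324, 91, 115, 89), (328, 19, 124, 195), (332, 18, 123, 213)]
250 [(296, 19, 123, 182), (300, 18, 124, 204), (304, 19, 123, 189), (308, 19, 124, 181), (312, 18, 123, 182), (316, 19, 123, 184), (320, 19, 126, 197), (324, 19, 125, 194), (328, 19, 124, 191), (332, 18, 124, 203)]
shift [-0.0007  0.      0.0991] rot [-0.09 -0.07 -0.11] at [ 0.6    -0.1564  0.1951] [-1.7991e+02 -7.0000e-02  1.0136e+02] F [-0.3 -0.9  1.8] t 7.45 w 0.0458
```

View pics/w4.png

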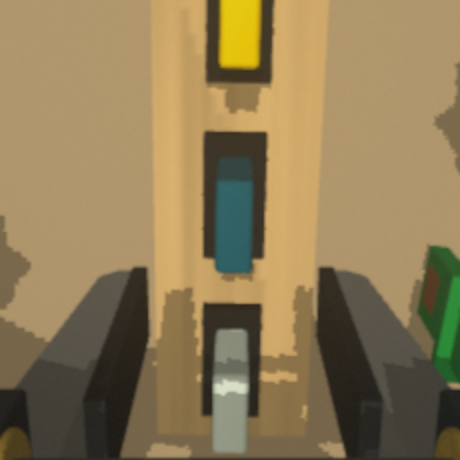

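```bash
python3 -m pendant '[[0,-0.002,0.04,0,0,0,0],[0,-0.002,0.08,0,0,0,0],[0,-0.002,0.099,0,0,0,0],[0,-0.002,0.099,0,0,0,0],[0,-0.002,0.099,0,0,0,0]]' 30;python3 -c "
from h import *
go([.598,-.156,.096],101.47)"
```

```text
clock: 8.07
ee_pos: [0.6002, -0.1582, 0.0991]
tcp_rot: [179.8, 0.1, 101.3]
wrist_force: [0.4, 0.8, -0.2]
grip_width: 0.0459
grip_force: 0.0
shift [ 0.0026 -0.0017  0.0031] rot [ 0.18  0.14 -0.17] at [ 0.6002 -0.1582  0.0991] [1.7982e+02 1.4000e-01 1.0130e+02] F [ 0.4  0.8 -0.2] t 8.075 w 0.0459
```

```bash
python3 -m pendant '[[0,0,0,0,0,0,-0.85],[0,0,0,0,0,0,-0.85],[0,0,0,0,0,0,-0.85],[0,0,0,0,0,0,-0.85],[0,0,0,0,0,0,-0.85]]' 30;python3 -c "
from h import *
go([.598,-.156,.096],101.47)"
```

```text
clock: 8.7
ee_pos: [0.5987, -0.1576, 0.0968]
tcp_rot: [180.0, 0.0, 101.3]
wrist_force: [0.6, -0.7, 2.1]
grip_width: 0.014
grip_force: 30.0
shift [ 0.0017 -0.0004  0.0008] rot [ 0.01  0.01 -0.19] at [ 0.5987 -0.1576  0.0968] [1.7999e+02 1.0000e-02 1.0128e+02] F [ 0.6 -0.7  2.1] t 8.7 w 0.014
```

The grip is firm (14.0 mm, 30 N). The tip is about 82 mm below the TCP. Lift.

```bash
python3 -m pendant '[[0,0,-0.02,0,0,0,-0.85],[0,0,-0.05,0,0,0,-0.85],[0,0,-0.09,0,0,0,-0.85],[0,0,-0.14,0,0,0,-0.85],[0,0,-0.18,0,0,0,-0.85]]' 40;python3 -c "
from h import *
go([.635,.219,.28],84.5)"
```

```text
clock: 9.32
ee_pos: [0.5987, -0.1577, 0.2802]
tcp_rot: [179.9, 0.1, 101.3]
wrist_force: [-0.0, 0.4, -0.2]
grip_width: 0.0139
grip_force: 40.0
shift [ 3.623e-01  1.093e-01 -2.000e-04] rot [ 0.11  0.08 16.78] at [ 0.5987 -0.1577  0.2802] [1.7990e+02 9.0000e-02 1.0128e+02] F [-0.   0.4 -0.2] t 9.325 w 0.0139
```

```bash
python3 -m pendant '[[0.03,0.01,0,0,0,2,-0.85],[0.08,0.025,0,0,0,5,-0.85],[0.13,0.04,0,0,0,8,-0.85],[0.18,0.055,0,0,0,11,-0.85],[0.23,0.07,0,0,0,14,-0.85]]';python3 -c "
from h import *
go([.635,.219,.28],84.5)"
```

```text
clock: 9.95
ee_pos: [0.6221, 0.0833, 0.2779]
tcp_rot: [180.0, 0.0, 87.2]
wrist_force: [0.9, 0.3, -0.7]
grip_width: 0.0136
grip_force: 40.0
shift [ 0.1362  0.0062 -0.0021] rot [0.05 0.02 2.68] at [0.6221 0.0833 0.2779] [1.7995e+02 2.0000e-02 8.7180e+01] F [ 0.9  0.3 -0.7] t 9.95 w 0.0136
```

```bash
python3 -m pendant '[[0.05,0.003,0,0,0,2,-0.85],[0.09,0.005,0,0,0,2.7,-0.85],[0.125,0.006,0,0,0,2.7,-0.85],[0.136,0.006,0,0,0,2.7,-0.85],[0.136,0.006,0,0,0,2.7,-0.85]]';python3 - <<'E'
from h import *
W=cams.get_image("wrist");cv2.imwrite("pics/w5.png",W[80:360,140:500][:,:,::-1].repeat(2,0).repeat(2,1))
S=cams.get_image("side");T=cams.get_image("top")
go([.635,.219,.21],84.5)
E
```

```text
clock: 10.58
ee_pos: [0.6346, 0.2171, 0.277]
tcp_rot: [180.0, 0.0, 84.6]
wrist_force: [-0.9, -0.4, -0.6]
grip_width: 0.0136
grip_force: 40.0
shift [ 0.0032 -0.0002  0.0668] rot [ 0.01  0.03 -0.01] at [0.6349 0.2158 0.2768] [1.7999e+02 3.0000e-02 8.4490e+01] F [-0.2  0.4 -1. ] t 10.725 w 0.0136
```

View pics/w5.png

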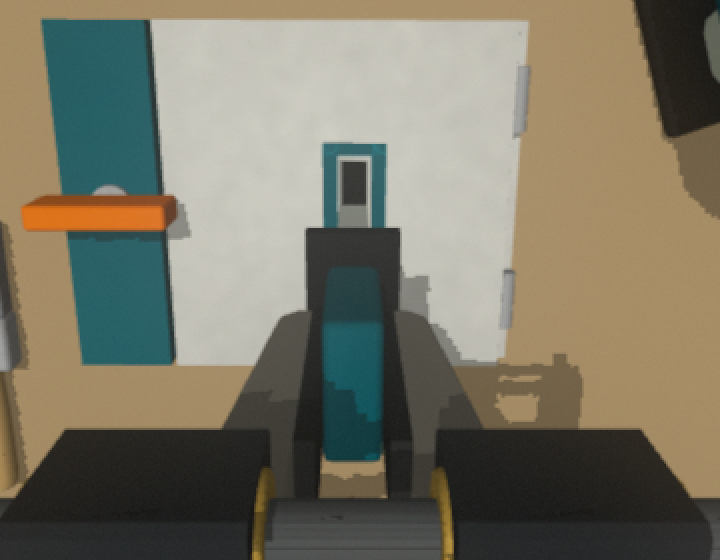

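The chamber and slot (crop 354,183) sit directly ahead of the held carrier, with the collar at (352,228), the grip at (352,390) and the blade end at (353,205). The lateral line-up looks good. Now I'll check the offset along the slot.

Run:
```python
from h import *
c=cams.calibration("wrist");o=robot.get_obs();A=R.from_euler('xyz',o['tcp_rot'],degrees=True)
W=cams.get_image("wrist")
P=lambda u,v,dz:A.inv().apply(plane("wrist",(140+u/2,80+v/2),o['ee_pos'][2]-dz,c)-o['ee_pos']).round(4)
for n,u,v,dz in(("griptop+",352,320,-.0242),("griptop-",352,460,-.0242),("collar L",306,228,.0158),("collar R",400,228,.0158),("tip",353,205,.0818)):print(n,P(u,v,dz))
zl=o['ee_pos'][2]-.12
for n,u,v in(("border TL",322,143),("border TR",386,143),("bord edge R lower",385,225),("slot top mid",354,160),("slotL",340,185),("slotR",368,185)):print(n,P(u,v,zl))
g=cv2.cvtColor(W,cv2.COLOR_RGB2GRAY)
print(g[148:200,316].tolist())
for v in(168,178,186):print(v,g[v,296:338].tolist())
```

```text
griptop+ [ 0.0195 -0.0006 -0.0242]
griptop- [-0.0156 -0.0006 -0.0242]
collar L [ 0.0291 -0.013   0.0158]
collar R [0.0291 0.0124 0.0158]
tip [ 0.0194 -0.0002  0.0818]
border TL [ 0.031  -0.0146  0.1568]
border TR [0.031  0.0153 0.1568]
bord edge R lower [-0.0087  0.0153  0.1568]
slot top mid [0.023  0.0003 0.1568]
slotL [ 0.011  -0.0063  0.1568]
slotR [0.011  0.007  0.1568]
[196, 182, 123, 89, 88, 87, 88, 89, 133, 192, 162, 93, 59, 58, 58, 56, 58, 58, 58, 57, 57, 56, 56, 56, 57, 56, 54, 56, 56, 57, 55, 54, 56, 58, 91, 129, 128, 129, 128, 129, 127, 127, 126, 127, 126, 112, 52, 52, 52, 55, 55, 54]
168 [200, 199, 199, 198, 171, 116, 86, 88, 87, 87, 87, 86, 140, 160, 116, 60, 57, 58, 56, 57, 57, 56, 57, 59, 57, 58, 81, 147, 172, 132, 86, 85, 86, 86, 86, 86, 137, 185, 200, 199, 199, 199]
178 [200, 200, 199, 201, 185, 134, 86, 84, 84, 85, 86, 84, 140, 161, 115, 58, 56, 55, 56, 56, 55, 55, 56, 56, 55, 55, 86, 147, 169, 129, 84, 86, 85, 84, 85, 84, 157, 199, 199, 200, 199, 199]
186 [199, 197, 197, 197, 182, 132, 84, 84, 85, 84, 84, 84, 134, 148, 129, 128, 129, 128, 128, 128, 128, 128, 128, 126, 129, 127, 128, 146, 145, 107, 83, 84, 85, 84, 83, 82, 157, 198, 197, 198, 198, 198]
```

```bash
python3 -m pendant '[[0.0005,0.0006,0.02,0,0,0,-0.85],[0.0005,0.0006,0.045,0,0,0,-0.85],[0.0005,0.0006,0.064,0,0,0,-0.85],[0.0005,0.0006,0.064,0,0,0,-0.85],[0.0005,0.0006,0.064,0,0,0,-0.85]]';python3 - <<'E'
from h import *
c=cams.calibration("wrist");o=robot.get_obs()
W=cams.get_image("wrist");cv2.imwrite("pics/w6.png",W[100:300,200:440][:,:,::-1].repeat(3,0).repeat(3,1))
go([.635,.219,.21],84.5)
E
```

```text
clock: 11.4
ee_pos: [0.6358, 0.2177, 0.2132]
tcp_rot: [179.9, -0.0, 84.6]
wrist_force: [-0.1, 0.6, -0.7]
grip_width: 0.0136
grip_force: 40.0
shift [ 0.0011 -0.0012  0.0038] rot [ 0.12 -0.03  0.08] at [0.636  0.2178 0.2138] [ 1.7988e+02 -3.0000e-02  8.4580e+01] F [-0.4 -0.3 -0.6] t 11.45 w 0.0137
```

View pics/w6.png

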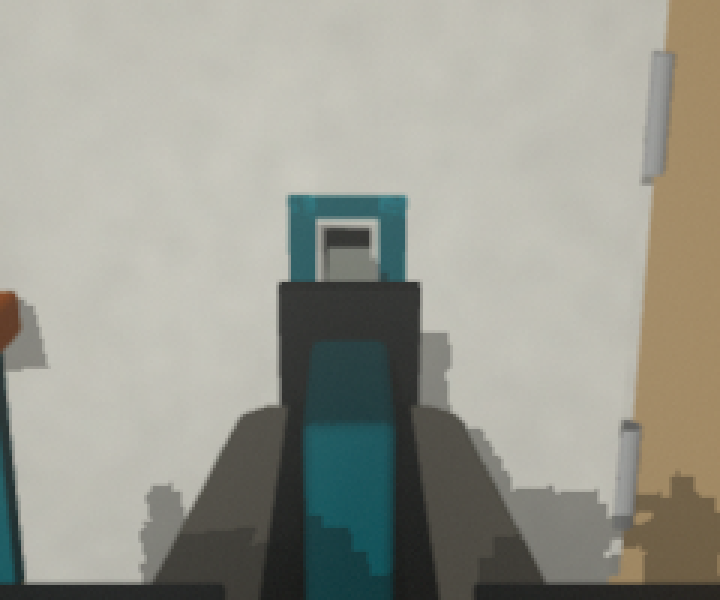

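The slot is at crop (349,240), directly under the blade (about 330–380, 265), and the collar's centre is at 349.5. I'll check the pixel rows numerically.

Run:
```python
import cv2
g=cv2.imread("pics/w6.png")[1::3,1::3]
g=cv2.cvtColor(g,cv2.COLOR_BGR2GRAY)
for v in(68,74,78,80,82,84,86,88,90,92):print(v,g[v,94:138].tolist())
print(g[60:100,116].tolist())
from h import *
c=cams.calibration("wrist");o=robot.get_obs();A=R.from_euler('xyz',o['tcp_rot'],degrees=True)
P=lambda u,v,dz:A.inv().apply(plane("wrist",(200+u/3,100+v/3),o['ee_pos'][2]-dz,c)-o['ee_pos']).round(4)
for n,u,v,dz in(("collar L",279,282,.0158),("collar R",420,282,.0158)):print(n,P(u,v,dz))
zl=o['ee_pos'][2]-.12
for n,u,v in(("border TL",288,195),("border TR",407,195),("chamfer TL",316,219),("chamfer TR",380,219),("black TL",327,229),("black TR",371,229)):print(n,P(u,v,zl))
```

```text
68 [194, 172, 120, 93, 94, 88, 87, 91, 96, 97, 97, 91, 85, 86, 85, 87, 85, 85, 85, 85, 87, 85, 85, 85, 85, 85, 86, 85, 84, 84, 85, 86, 93, 97, 92, 91, 94, 93, 93, 92, 93, 136, 181, 192]
74 [196, 181, 132, 86, 86, 85, 86, 86, 85, 86, 84, 148, 182, 179, 180, 179, 179, 181, 182, 181, 182, 183, 183, 184, 183, 185, 184, 185, 186, 185, 186, 173, 129, 84, 83, 85, 82, 83, 83, 83, 83, 152, 190, 191]
78 [196, 182, 132, 84, 85, 84, 83, 85, 83, 83, 84, 137, 157, 126, 84, 55, 56, 56, 55, 57, 56, 55, 55, 55, 56, 56, 56, 55, 57, 121, 165, 166, 126, 83, 83, 83, 83, 82, 83, 83, 83, 151, 190, 191]
80 [195, 182, 132, 84, 84, 84, 85, 83, 84, 84, 84, 136, 157, 127, 83, 55, 55, 54, 56, 56, 53, 56, 54, 56, 56, 55, 54, 54, 54, 120, 164, 164, 125, 83, 82, 82, 83, 82, 83, 82, 82, 154, 193, 193]
82 [194, 180, 131, 86, 85, 84, 84, 85, 83, 84, 84, 136, 157, 127, 84, 75, 89, 88, 89, 88, 89, 88, 89, 90, 90, 89, 88, 89, 88, 133, 167, 169, 129, 82, 81, 81, 82, 82, 84, 82, 82, 154, 194, 192]
84 [194, 183, 137, 85, 85, 84, 83, 83, 83, 82, 82, 144, 164, 133, 94, 99, 126, 125, 125, 125, 125, 125, 126, 126, 126, 125, 125
[... 664 characters left out ...]
9, 81, 80, 81, 80, 93, 159, 193, 192]
92 [193, 192, 151, 82, 83, 84, 82, 83, 82, 83, 84, 144, 163, 139, 116, 113, 125, 124, 122, 125, 123, 125, 124, 124, 124, 124, 124, 124, 124, 123, 124, 119, 92, 67, 68, 75, 83, 81, 80, 81, 94, 159, 193, 193]
[192, 193, 192, 191, 177, 121, 84, 85, 85, 85, 84, 85, 114, 170, 183, 144, 90, 56, 55, 55, 54, 58, 89, 125, 126, 125, 125, 126, 125, 124, 124, 124, 124, 108, 50, 52, 52, 55, 55, 52]
collar L [ 0.0291 -0.013   0.0158]
collar R [0.0291 0.0124 0.0158]
border TL [ 0.0302 -0.0158  0.0938]
border TR [0.0302 0.0143 0.0938]
chamfer TL [ 0.024  -0.0087  0.0938]
chamfer TR [0.024  0.0076 0.0938]
black TL [ 0.0214 -0.006   0.0938]
black TR [0.0214 0.0053 0.0938]
```

Run:
```python
from h import *
c=cams.calibration("wrist");o=robot.get_obs();A=R.from_euler('xyz',o['tcp_rot'],degrees=True);E=c["extrinsics"];K=c["intrinsics"]
def pj(p):
    q=E[:3,:3].T@(A.apply(p)+o['ee_pos']-E[:3,3]);q=K@[q[0],-q[1],-q[2]];return (q[:2]/q[2]-[200,100]).round(1)
for p in([.019,-.002,.0818],[.019,.002,.0818],[.022,-.005,.0778],[.022,.005,.0778],[.022,-.005,.0218],[.022,.005,.0218],[.029,-.013,.0158]):print(p,pj(p))
```

```text
[0.019, -0.002, 0.0818] [114.1  83.1]
[0.019, 0.002, 0.0818] [119.5  83.1]
[0.022, -0.005, 0.0778] [109.9  80.4]
[0.022, 0.005, 0.0778] [123.8  80.4]
[0.022, -0.005, 0.0218] [108.1 103.3]
[0.022, 0.005, 0.0218] [125.9 103.3]
[0.029, -0.013, 0.0158] [93.  94.2]
```

Camera and geometry agree to within about 1 mm. I'll apply small corrections and ease in, watching the force.

```bash
python3 -m pendant '[[-0.0007,-0.0004,0.003,0,0,0,-0.85],[-0.0007,-0.0004,0.008,0,0,0,-0.85],[-0.0007,-0.0004,0.012,0,0,0,-0.85],[-0.0007,-0.0004,0.016,0,0,0,-0.85],[-0.0007,-0.0004,0.018,0,0,0,-0.85]]'
```

```text
clock: 12.08
ee_pos: [0.6347, 0.217, 0.194]
tcp_rot: [-180.0, 0.0, 84.6]
wrist_force: [0.4, -0.1, -0.7]
grip_width: 0.014
grip_force: 40.0
```

```bash
python3 -m pendant '[[0,0,0.003,0,0,0,-0.85],[0,0,0.006,0,0,0,-0.85],[0,0,0.009,0,0,0,-0.85],[0,0,0.012,0,0,0,-0.85],[0,0,0.014,0,0,0,-0.85]]';python3 -c "
from h import *
go([.635,.219,.154],84.5)"
```

```text
clock: 12.7
ee_pos: [0.6348, 0.217, 0.1803]
tcp_rot: [-180.0, 0.0, 84.6]
wrist_force: [1.0, -0.3, -1.3]
grip_width: 0.0135
grip_force: 40.0
shift [0.002  0.     0.0263] rot [-0.01  0.01  0.08] at [0.6348 0.217  0.1803] [-1.7999e+02  1.0000e-02  8.4580e+01] F [ 1.  -0.3 -1.3] t 12.7 w 0.0135
```

Nothing is resisting and the tip is already about 21 mm below the lid's upper face. I'll continue down to TCP z of about 0.154.

```bash
python3 -m pendant '[[0,0,0.005,0,0,0,-0.85],[0,0,0.011,0,0,0,-0.85],[0,0,0.017,0,0,0,-0.85],[0,0,0.023,0,0,0,-0.85],[0,0,0.026,0,0,0,-0.85]]'; python3 -m pendant '[[0,0,0,0,0,0,-0.85],[0,0,0,0,0,0,-0.85],[0,0,0,0,0,0,-0.85]]';python3 - <<'E'
from h import *
S=cams.get_image("side")[130:230,240:400];W=cams.get_image("wrist")[100:300,200:440]
f=lambda i,w,h:cv2.resize(i[:,:,::-1],(w,h),interpolation=cv2.INTER_CUBIC)
cv2.imwrite("pics/end.png",np.hstack([f(S,440,275),f(W,330,275)]))
go([.635,.219,.154],84.5)
E
```

```text
clock: 13.32
ee_pos: [0.6346, 0.217, 0.1538]
tcp_rot: [-180.0, 0.0, 84.6]
wrist_force: [0.6, -0.7, -1.4]
grip_width: 0.0143
grip_force: 40.0
clock: 13.7
ee_pos: [0.6351, 0.217, 0.1549]
tcp_rot: [180.0, -0.0, 84.6]
wrist_force: [-0.3, 0.3, -1.6]
grip_width: 0.0137
grip_force: 40.0
shift [ 0.0019 -0.0002  0.0008] rot [ 0.02 -0.    0.08] at [0.635  0.2171 0.1548] [179.98  -0.    84.58] F [ 0.5  0.7 -0.9] t 13.8 w 0.0136
```

View pics/end.png

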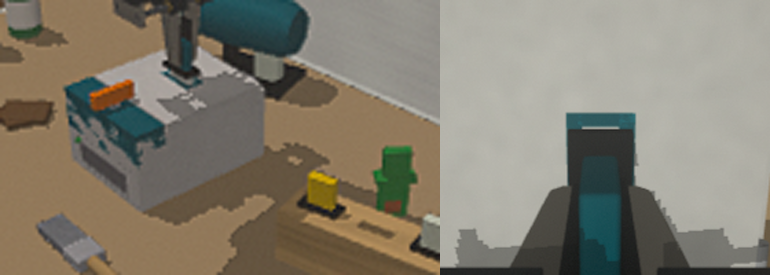

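The picture shows the blade through the slot (side crop 183,75) with the collar visibly clear of the lid. The lid is shut, the orange bar (112,95) lies across it, and the yellow and white carriers are still in the rack. The tip is about 47 mm below the lid's top face, the collar is about 13 mm clear, and the force is negligible.

```bash
python3 -c "
from station import robot
print(robot.sign_off())"
```

```text
the job is handed in; nothing more can be done
None
```

The job is handed in at about 14 s on the clock: turnbutton turned to its stop over the closed lid, then the teal carrier's blade lowered about 47 of its 60 mm through the slot, collar about 13 mm clear of the lid, held still in the gripper.

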